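# Level the balance platform beside the centrifuge

## Task

The little balance used for matching centrifuge tubes stands on a platform that is out of level. Turn its two black foot screws in turn, as far as each needs, until the bubble in each of the two vials lies between its two black lines, then let go. Leave the tube rack and the bottle where they stand.

Things in the scene. Friction and masses are not known exactly. Their poses are not given: they have to be found in the camera images.
- platform: Fixed stone slab 280 x 260 x 20 mm; on its three feet an aluminium plate 240 x 220 mm, top 55 mm above the bench, bearing a small grey balance (steel pan, 81 mm above the bench). Origin: centre of the slab's underside; x, y along its sides, z up. Plate corners: fixed foot without knob (x +80, y -70 mm), screw A (-80, -70), screw B (+80, +70); the fourth is bare.
- screw_a_grip (a point): Foot screw A: round ribbed black knob, 44 mm diameter, 86 to 118 mm above the bench, free all round. Point: on its axis, half-way up the knob (102 mm), fixed in height. Turns with 0.06 N m, stays where left, stops at 1.55 rad either side of level. Clockwise from above lifts its corner and moves bubble A 12 mm per rad towards this screw (platform -x), anticlockwise away.
- screw_b_grip (a point): Foot screw B, diagonally across the plate from A: same knob, heights, stiffness and stops; the point likewise on its axis half-way up the knob (102 mm). Clockwise from above lifts its corner and moves bubble B 12 mm per rad towards this screw (platform +y), anticlockwise away. Neither screw moves the other's bubble along its vial.
- vial_a_center (a point): Middle of the face of vial A, 70 mm above the bench: dark steel block 84 x 20 x 14 mm on the plate's edge between the fixed foot and screw A, lying along platform x, with a yellow-green window 60 mm long and two black cross lines, 26 mm apart inside, about the middle.
- bubble_a_center (a point): Centre of the pale bubble, 18 mm long, in the window of vial A. It slides only along the vial, to its high end, and lies in the middle when level; between the lines, clear of both, when within 4 mm of the middle. It cannot be touched; only screw A moves it.
- vial_b_center (a point): Middle of the face of vial B, 70 mm above the bench: dark steel block 84 x 20 x 14 mm on the plate's edge between the fixed foot and screw B, lying along platform y, with a yellow-green window 60 mm long and two black cross lines, 26 mm apart inside, about the middle.
- bubble_b_center (a point): Centre of the pale bubble, 18 mm long, in the window of vial B. It slides only along the vial, to its high end, and lies in the middle when level; between the lines, clear of both, when within 4 mm of the middle. It cannot be touched; only screw B moves it.
- rack_center (a point): Centre of a loose white tube rack 170 x 60 mm, 94 mm tall with its four blue-capped tubes; not to be moved.
- bottle_center (a point): Centre of a loose bottle, 64 mm diameter, 130 mm tall; not to be moved.

How it is judged:
By the outcome, as a careful person would: the job done as asked, in the order asked, and still so for the second after the job is handed in, with the robot touching nothing.
It also fails if it takes over 48 s, if anything falls off the work surface, if the arm or the gripper's body presses on something with over 40 N, if the wrist force passes 120 N, or if a joint passes its speed limit or range.

## Robot

A 6-joint arm with a two-finger parallel gripper is mounted at the origin on the work surface. World frame = base frame: x ahead of the robot, y to its left, z up, the work surface at z = 0. Lengths are in m, angles in rad, forces in N, time in s.
With the tool pointing down it reaches from about 0.3 to 0.775 m from the base axis. Payload 14.6 kg.
Tool frame: the origin (TCP) lies between the finger pads; the fingertips stand 8 mm ahead of it and the grasp point (between the pads) lies 11 mm behind it (ctrl.tip_reach is the distance from the TCP to the fingertips, in m); y points along the fingers, z is the direction in which the jaws open and shut, and the axes are right-handed (so a half turn about y gives the same grasp; the last joint's range is limited). The gripper opens to 94 mm and grips with 3 to 60 N. Pads are 16 mm wide; open, the fingers measure 119 mm over their backs; the gripper's body (75 mm by 177 mm) begins 78 mm behind the grasp point.
Start: joints at [1.184, 0.3, 1.521, -0, 1.321, -0.067], TCP at [0.173, 0.522, 0.178] pointing down, gripper open.
Joint ranges: [-3.03, 3.03], [-0.79, 2.21], [0.23, 2.52], [-1.04, 4.18], [0, 3.07], [-2.55, 2.55]. Speed limits (rad/s): [2.22, 2.22, 2.57, 3.14, 3.14, 3.14].

## Interface

Orientations are given as [roll, pitch, yaw] about the fixed x, y, z axes, in that order (R = Rz(yaw) Ry(pitch) Rx(roll)).
In Python, from station import ctrl gives the robot as it stands.
- The arm moves only by the tool play_rows, never from a script. Its arguments are lists of equal length, an entry for each row: "twist": the turn, a rotation vector about the world's x, y, z as a fraction of full scale, a list of three; "travel": the shift along the world's x, y, z as a fraction of full scale, a list of three; "grip": the gripper's target within -1 to 1 (shut at 1, half-way at 0, fully open at -1). A call has 1 to 12 rows; each row shifts and turns the commanded pose from where the row before left it; what a row does not reach is not made up. Full scale, the value 1, is 5 cm for a shift and 90 degrees for a turn. A row lasts 1/10 s, in which the tool goes at most 50 mm and 8.59 degrees, less where a joint would pass 70% of its speed; a pose out of reach is approached as far as the arm can. A call with a number of a shift or a turn outside -1 to 1 is refused whole. A call with a gripper value outside its range is refused whole. The fingers move at their own pace and stop on an object; "force" is the grip in N (left out, the last holds). Time passes only in rows, so rows that do not move let the fingers close. It gives the time, the measured TCP pose, the force and the opening at its end, in the units of the state.
- ctrl.get_obs(): the state, without advancing time (a new reading comes with each control period).
- ctrl.camera(name): name is "side" or "top"; returns a dict with "img" (480x640x3 uint8, red, green, blue), "vfov" (degrees; the focal length in pixels is half the picture's height over the tangent of half this angle, whatever the lens; pixels are square), "cx", "cy" (the principal point, pixels), "rvec" (rotation vector, rad) and "tvec" (3), from world to camera coordinates, as OpenCV has them. Camera axes: x right, y down, z forward; pixel columns grow to the right and rows downward; lengths in m; the calibration is good to about 2 mm. A picture is of the moment at which its call begins. There is no depth.
- ctrl.hand_in(): hands the job in, once; it reports no verdict.
Trained networks look in a picture, given as the dict that the camera call returned (one of the last four; its "shot" number tells which), for a name from the list of things; names that differ only in an ending like _2 or _b are one class to them, and where a whole thing is asked for, a point or a joint stands for the part that bears it (a point fixed in the world has none). Each returns a list of dicts, best first, with "confidence" (0 to 1); they miss things now and then, are a little off and sometimes report something else, mostly with a low value. They report only what shows in the picture. A call takes as long as a camera call.
- ctrl.boxes_of(name, picture): "point" ([column, row] in pixels, amid what is visible of it).
- ctrl.trace(name, picture): "pixels" (480x640 bool, what is visible of it) and "point" ([column, row] in pixels, amid what is visible of it).
The state is a dict: "time_s": time; "qpos": joint angles; "joint_vel": joint speeds; "tau": joint torques, N m; "ee_pos": TCP position; "eef_rot": TCP orientation; "force": force on the tool from outside, world axes, zero at the start; "moment": the same for the moment, N m; "grip_width": finger opening in m.
Only numpy, scipy, OpenCV 4.12 (cv2) and the standard library are available. Lean on these libraries where they do the work, as an engineer would, in place of code of your own. Each camera call takes 0.05 s, during which the arm holds its last target.

## Working session

There is one attempt and no reset: what is moved stays moved. The work goes in short steps, Python scripts to look and compute and a tool call to move; the robot and the scene stay as the last step left them, time stands still between calls to the robot, and variables do not carry over. Pictures are saved under pics/ and viewed, and the job is handed in when it is done.

Besides the shell and the picture viewer there is one more tool, called as a command line: name --argument value ..., lists and objects as JSON in quotes. play_rows: Moves the arm, as the interface text tells. Its arguments: {"type":"object","properties":{"twist":{"type":"array"},"travel":{"type":"array"},"grip":{"type":"array"},"force":{"type":"number"}},"required":["twist","travel","grip"]}

```bash
ls; mkdir -p pics; cat > h.py <<'E'
import numpy as np, cv2
from station import ctrl
def cam(n):
    c=ctrl.camera(n); return c
def K(c):
    h=c["img"].shape[0]; f=h/2/np.tan(np.radians(c["vfov"])/2)
    return np.array([[f,0,c["cx"]],[0,f,c["cy"]],[0,0,1.]])
def save(c,n): cv2.imwrite("pics/"+n,c["img"][:,:,::-1])
def onplane(c,p,z):
    R=cv2.Rodrigues(np.array(c["rvec"],float))[0]; t=np.array(c["tvec"],float).ravel()
    o=-R.T@t; d=R.T@np.linalg.inv(K(c))@np.array([p[0],p[1],1.])
    return o+d*(z-o[2])/d[2]
def proj(c,X):
    return cv2.projectPoints(np.array(X,float).reshape(-1,3),np.array(c["rvec"],float),np.array(c["tvec"],float),K(c),None)[0].reshape(-1,2)
E
python3 - <<'E'
from h import *
for n in ["top","side"]:
    c=cam(n); save(c,n+"0.png")
    R=cv2.Rodrigues(np.array(c["rvec"],float))[0]; print(n,c["vfov"],c["cx"],c["cy"],"pos",-R.T@np.array(c["tvec"]).ravel(), [k for k in c])
    for nm,z in [("screw_a_grip",.102),("vial_a_center",.07),("bubble_a_center",.07),("rack_center",.047),("bottle_center",.065),("platform",.055)]:
        for d in ctrl.boxes_of(nm,c)[:3]: print(nm,np.round(d["point"],1),round(d["confidence"],2),np.round(onplane(c,d["point"],z),4))
o=ctrl.get_obs()
print(o)
E
```

```text
pics
top 55.08645236954675 318.2174076021404 244.65231679226258 pos [0.36514718 0.04462201 0.98244925] ['img', 'vfov', 'cx', 'cy', 'rvec', 'tvec', 'shot']
screw_a_grip [405.5 270.4] 0.79 [ 0.4887 -0.1498  0.102 ]
vial_a_center [379.5 224.1] 0.56 [ 0.5884 -0.1066  0.07  ]
rack_center [264.4 181.6] 0.76 [0.6847 0.1327 0.047 ]
bottle_center [489.6 301.6] 0.95 [ 0.4317 -0.3254  0.065 ]
platform [405.7 270. ] 0.72 [ 0.4961 -0.1606  0.055 ]
platform [378.1 232.9] 0.64 [ 0.5733 -0.1058  0.055 ]
side 57.88101611614294 321.18543014844516 235.0797907410135 pos [ 0.49391325 -0.57297676  0.55405026] ['img', 'vfov', 'cx', 'cy', 'rvec', 'tvec', 'shot']
screw_a_grip [299.8 311.3] 0.9 [ 0.4981 -0.148   0.102 ]
screw_a_grip [349.4 353. ] 0.54 [ 0.5603 -0.2221  0.102 ]
vial_a_center [371.7 327. ] 0.64 [ 0.6025 -0.1522  0.07  ]
bubble_a_center [350.  353.2] 0.6 [ 0.5658 -0.1976  0.07  ]
rack_center [367.7 327.3] 0.55 [ 0.6015 -0.1326  0.047 ]
bottle_center [246.  457.5] 0.85 [ 0.4353 -0.3311  0.065 ]
bottle_center [370.6 328.8] 0.16 [ 0.6015 -0.1512  0.065 ]
platform [363.7 346.2] 0.85 [ 0.589  -0.1744  0.055 ]
{'time_s': 0.7, 'qpos': array([ 1.18442052e+00,  2.99906211e-01,  1.52099985e+00,  1.81997133e-05,
        1.32067864e+00, -6.65847022e-02]), 'joint_vel': array([ 0.00074636,  0.00033976, -0.0002778 ,  0.00182425,  0.00051755,
        0.00073028]), 'tau': array([-2.56955842e-03, -5.31574023e+01, -3.52874959e+01,  7.06864265e-02,
        2.13692483e-02, -2.33521047e-05]), 'ee_pos': array([0.17289103, 0.52211575, 0.17824224]), 'eef_rot': array([-1.57078722e+00,  1.70649936e-05, -3.19795611e-01]), 'force': array([0.10978921, 0.40380109, 0.30537255]), 'moment': array([ 0.00763286, -0.01397311,  0.03563666]), 'grip_width': 0.09415293532930977}
```

View pics/top0.png

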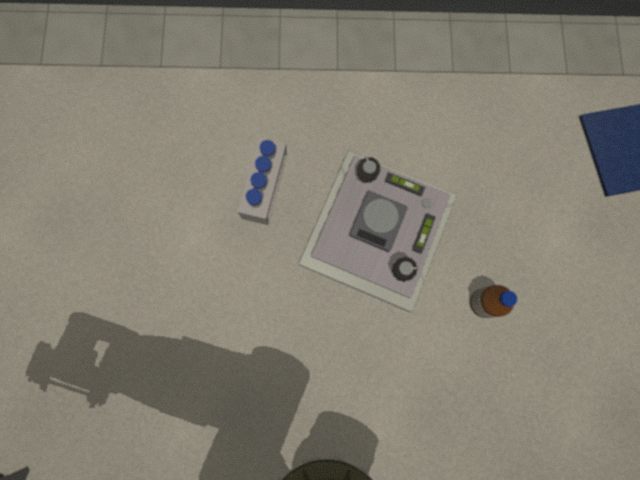

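View pics/side0.png

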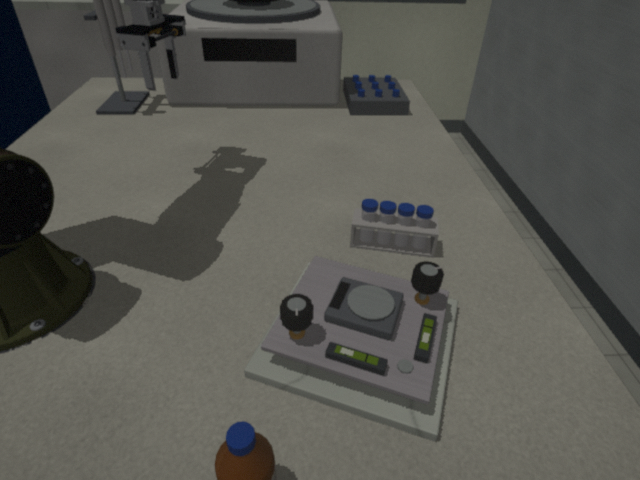

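```bash
cat > m.py <<'E'
from h import *
import sys
from scipy.optimize import least_squares
tag=sys.argv[1]
for n,(x0,x1,y0,y1) in {"top":(340,460,145,295),"side":(270,470,255,405)}.items():
    c=cam(n); save(c,f"{n}_{tag}.png")
    cv2.imwrite(f"pics/{n}_{tag}_z.png",cv2.resize(c["img"][y0:y1,x0:x1,::-1],None,fx=4,fy=4,interpolation=cv2.INTER_CUBIC))
    import pickle; pickle.dump(c,open(f"{n}_{tag}.pkl","wb"))
    for nm in ["screw_a_grip","bubble_a_center","vial_a_center","screw_b_grip"]:
        for d in ctrl.trace(nm,c)[:3]:
            m=d["pixels"]; v,u=np.nonzero(m); print(n,nm,np.round(d["point"],1),round(d["confidence"],2),m.sum(),u.min(),u.max(),v.min(),v.max())
E
python3 m.py a
```

```text
top screw_a_grip [404.9 269.4] 0.56 485 392 417 257 281
top vial_a_center [380.5 221.1] 0.59 11604 312 450 156 297
top screw_b_grip [367.  171.2] 0.73 474 357 380 157 181
side screw_a_grip [298.6 314.1] 0.92 1088 280 313 293 333
side bubble_a_center [349.1 350.1] 0.5 61 341 353 349 355
side vial_a_center [371.6 329. ] 0.91 16890 262 448 256 403
side screw_b_grip [424.5 273.3] 0.57 883 411 443 262 299
```

View pics/top_a_z.png

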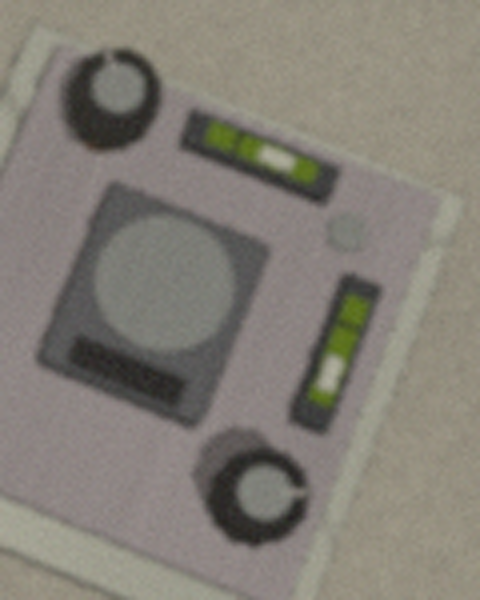

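View pics/side_a_z.png

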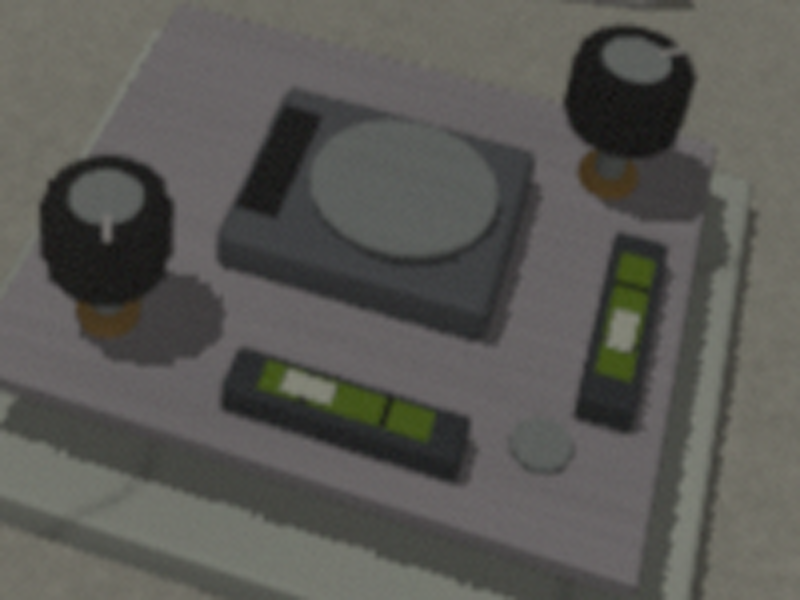

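```bash
cat > fit.py <<'E'
from h import *
import pickle
from scipy.optimize import least_squares
T=pickle.load(open("top_a.pkl","rb"));S=pickle.load(open("side_a.pkl","rb"))
obs=[(T,(406.75,267.5),(-.08,-.07,.118)),(T,(369.5,167),(.08,.07,.118)),
(S,(296.75,304.25),(-.08,-.07,.118)),(S,(429.25,270),(.08,.07,.118)),(T,(426.75,203.2),(.08,-.07,.056)),(S,(405.5,366.2),(.08,-.07,.056))]
def W(p,X):
    c,s=np.cos(p[2]),np.sin(p[2]); return np.array([p[0]+c*X[0]-s*X[1],p[1]+s*X[0]+c*X[1],X[2]])
def r(p): return np.concatenate([proj(c,W(p,X))[0]-np.array(u) for c,u,X in obs])
s=min((least_squares(r,[.55,-.1,y]) for y in np.arange(-3,3,1)),key=lambda s:s.cost)
p=s.x; print(p,np.round(s.fun.reshape(-1,2),1))
if __name__=="__main__":
  print("A",W(p,(-.08,-.07,.102)),"B",W(p,(.08,.07,.102)))
  for c,u,X in obs: print(np.round(onplane(c,u,X[2])-W(p,X),4))
  np.save("pose.npy",p)
E
python3 fit.py
cat > bub.py <<'E'
from h import *
import sys
p=np.load("pose.npy")
def toP(w): 
    d=w[:2]-p[:2]; c,s=np.cos(p[2]),np.sin(p[2]); return np.array([c*d[0]+s*d[1],-s*d[0]+c*d[1]])
def toW(x,y,z):
    c,s=np.cos(p[2]),np.sin(p[2]); return [p[0]+c*x-s*y,p[1]+s*x+c*y,z]
def rect(c,v,n):
    # rectified view of vial: 4 px/mm, 100x40mm
    g=[]
    H=[]
    src=[];
    for a,b in [(-.05,-.02),(.05,-.02),(.05,.02),(-.05,.02)]:
        src.append(proj(c,toW(a,-.095+b,.07) if v=="A" else toW(.105-b,a,.07))[0])
    dst=np.float32([[0,160],[400,160],[400,0],[0,0]])
    M=cv2.getPerspectiveTransform(np.float32(src),dst)
    return cv2.warpPerspective(c["img"],M,(400,160),flags=cv2.INTER_CUBIC)
def report(tag,cams=("side","top"),vs="AB"):
    out=[]
    for n in cams:
        c=cam(n); save(c,f"{n}_{tag}.png")
        for v in vs:
            im=rect(c,v,tag); f=im.astype(float)
            out.append(im)
            R,G,B=f[...,0],f[...,1],f[...,2]
            green=(G-B>40); green=cv2.morphologyEx(green.astype(np.uint8),cv2.MORPH_OPEN,np.ones((5,5)))
            pale=((B>110)&(R>130)).astype(np.uint8)
            yy,xx=np.nonzero(green)
            if len(xx)<50: print(n,v,"no green",len(xx)); continue
            y=np.median(yy); 
            rows=slice(int(y)-10,int(y)+10)
            gb=green[rows].mean(0)>.5; 
            x=np.nonzero(gb)[0]; pb=np.nonzero(pale[rows,x.min():x.max()].mean(0)>.5)[0]+x.min()
            if len(pb)==0: print(n,v,"no pale",x.min(),x.max()); continue
            print(n,v,"window mm",(x.min()-200)/4,(x.max()-200)/4,"bubble",(pb.min()-200)/4,(pb.max()-200)/4,"rel centre mm",round(((pb.min()+pb.max())-(x.min()+x.max()))/8,2), "mid row",y)
    cv2.imwrite(f"pics/rect_{tag}.png",np.vstack([np.hstack(out[i:i+2]) if len(vs)==2 else out[i] for i in range(0,len(out),len(vs))])[:,:,::-1])
if __name__=="__main__": report(sys.argv[1],sys.argv[2].split(","),sys.argv[3])
E
python3 bub.py b side,top AB
```

```text
[ 0.59448803 -0.11583475 -0.40154974] [[ 0.1 -0.8]
 [ 0.5 -1.1]
 [-0.3 -0.4]
 [-1.1 -0.6]
 [ 0.7 -1.3]
 [-0.7  0.2]]
A [ 0.49349235 -0.14899907  0.102     ] B [ 0.69548372 -0.08267042  0.102     ]
[-0.0015  0.0002  0.    ]
[-0.0022  0.0011  0.    ]
[ 0.0005 -0.0007  0.    ]
[ 0.0014 -0.0014 -0.    ]
[-0.0028  0.0016  0.    ]
[ 0.0011  0.0003 -0.    ]
side A no pale 138 373
side B window mm -42.0 15.75 bubble -23.25 -23.0 rel centre mm -10.0 mid row 52.0
top A window mm -17.75 41.75 bubble -10.0 7.5 rel centre mm -13.25 mid row 39.0
top B window mm -40.5 19.25 bubble -27.0 -10.0 rel centre mm -7.88 mid row 39.0
```

View pics/rect_b.png

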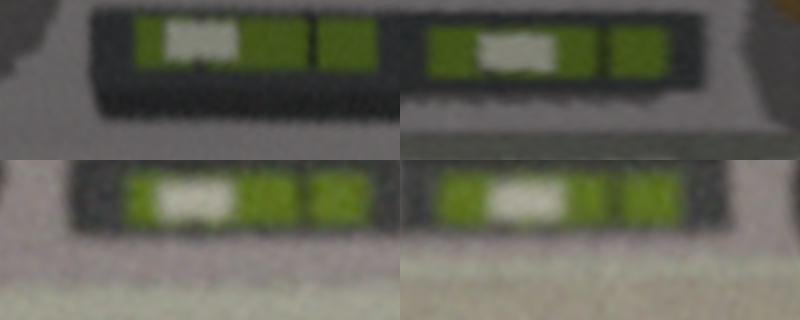

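play_rows --twist '[[0,0,-0.033],[0,0,-0.033],[0,0,-0.033],[0,0,-0.033],[0,0,-0.033],[0,0,-0.033],[0,0,-0.033],[0,0,-0.033],[0,0,-0.033],[0,0,-0.033],[0,0,-0.033]]' --travel '[[0.29,-0.61,0],[0.29,-0.61,0],[0.29,-0.61,0],[0.29,-0.61,0],[0.29,-0.61,0],[0.29,-0.61,0],[0.29,-0.61,0],[0.29,-0.61,0],[0.29,-0.61,0],[0.29,-0.61,0],[0.29,-0.61,0]]' --grip '[-1,-1,-1,-1,-1,-1,-1,-1,-1,-1,-1]' --force 35

```text
time_s: 2.4
ee_pos: [0.3328, 0.1854, 0.1785]
eef_rot: [-1.57, -0.0, -0.892]
force: [0.1, 0.0, -0.6]
grip_width: 0.0941
```

play_rows --twist '[[0,0,-0.033],[0,0,-0.033],[0,0,-0.033],[0,0,-0.033],[0,0,-0.033],[0,0,-0.033],[0,0,-0.033],[0,0,-0.033],[0,0,-0.033],[0,0,-0.033],[0,0,0],[0,0,0]]' --travel '[[0.29,-0.61,0],[0.29,-0.61,0],[0.29,-0.61,0],[0.29,-0.61,0],[0.29,-0.61,0],[0.29,-0.61,0],[0.29,-0.61,0],[0.29,-0.61,0],[0.29,-0.61,0],[0.29,-0.61,0],[0,0,0],[0,0,0]]' --grip '[-1,-1,-1,-1,-1,-1,-1,-1,-1,-1,-1,-1]'

```text
time_s: 3.6
ee_pos: [0.4772, -0.1185, 0.178]
eef_rot: [-1.571, 0.0, -1.409]
force: [0.4, 0.6, -1.1]
grip_width: 0.0943
```

play_rows --twist '[[0,0,0],[0,0,0],[0,0,0],[0,0,0],[0,0,0],[0,0,0],[0,0,0],[0,0,0]]' --travel '[[0.163,-0.305,0],[0.163,-0.305,0],[0,0,-0.35],[0,0,-0.35],[0,0,-0.35],[0,0,-0.35],[0,0,-0.34],[0,0,0]]' --grip '[-1,-1,-1,-1,-1,-1,-1,-1]'

```text
time_s: 4.4
ee_pos: [0.4925, -0.1475, 0.0897]
eef_rot: [-1.574, 0.002, -1.407]
force: [0.4, -0.8, 0.8]
grip_width: 0.0941
```

```bash
sed -i 's/pale=((B>110)&(R>130))/pale=((B>0.7*G)\&(G>95))/' bub.py; python3 bub.py c side,top AB; python3 - <<'E'
import cv2
a=cv2.imread("pics/side_c.png")[220:420,230:480];cv2.imwrite("pics/side_c_z.png",cv2.resize(a,None,fx=3,fy=3))
E
```

```text
side A window mm -15.5 43.25 bubble -5.25 -4.5 rel centre mm -18.75 mid row 61.0
side B window mm -42.5 16.25 bubble -30.5 -11.5 rel centre mm -7.88 mid row 51.0
top A no green 0
top B window mm -41.0 20.0 bubble -27.75 -9.0 rel centre mm -7.88 mid row 38.0
```

View pics/side_c_z.png

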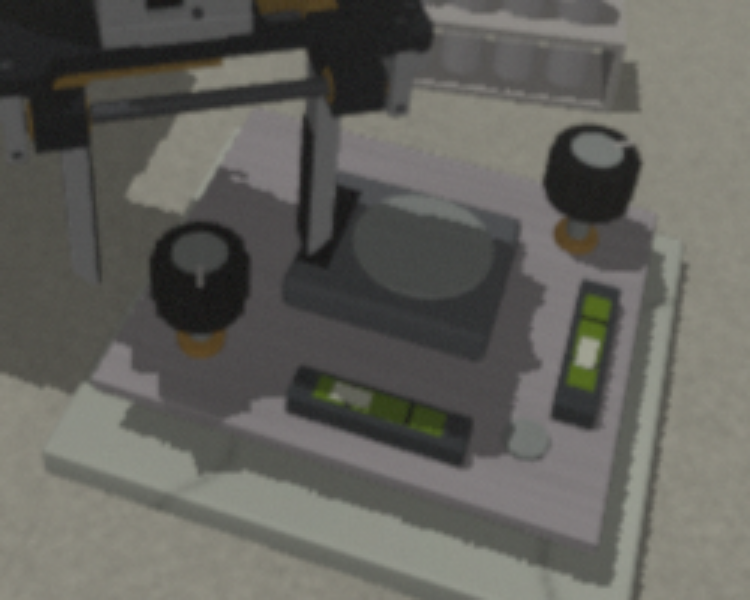

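```bash
python3 - <<'E'
from h import *
import pickle
S=pickle.load(open("side_a.pkl","rb"))
e=np.array([.4925,-.1475,.0817]);j=np.array([.987,.163,0])
for X in [e+j*.05,e-j*.05,e,[.4935,-.149,.102],[.4935,-.149,.118]]:
    q=proj(S,X)[0]; print(np.round(X,3),q,(q-[230,220])*3)
E
```

```text
[ 0.542 -0.139  0.082] [329.85579447 315.89482393] [299.5673834  287.68447179]
[ 0.443 -0.156  0.082] [261.02070595 326.22220865] [ 93.06211786 318.66662596]
[ 0.492 -0.148  0.082] [295.95745605 320.98061942] [197.87236814 302.94185825]
[ 0.494 -0.149  0.102] [296.52732486 311.90988541] [199.58197458 275.72965622]
[ 0.494 -0.149  0.118] [296.41427153 303.86779265] [199.24281459 251.60337795]
```

```bash
python3 - <<'E'
from h import *
o=ctrl.get_obs(); print(o["time_s"],o["ee_pos"],o["eef_rot"],o["force"],ctrl.tip_reach)
for n,(x0,x1,y0,y1) in {"top":(330,470,140,300),"side":(230,480,180,380)}.items():
    c=cam(n); save(c,f"{n}_d.png"); print(proj(c,o["ee_pos"]))
    cv2.imwrite(f"pics/{n}_d_z.png",cv2.resize(c["img"][y0:y1,x0:x1,::-1],None,fx=3,fy=3,interpolation=cv2.INTER_CUBIC))
E
```

```text
4.5 [ 0.49376706 -0.14823125  0.09193427] [-1.57055342e+00 -9.56715913e-05 -1.40717607e+00] [ 0.70843201 -1.25688378 -0.71283413] 0.008
[[403.53375945 268.52870186]]
[[296.77992789 316.43024858]]
```

View pics/side_d_z.png

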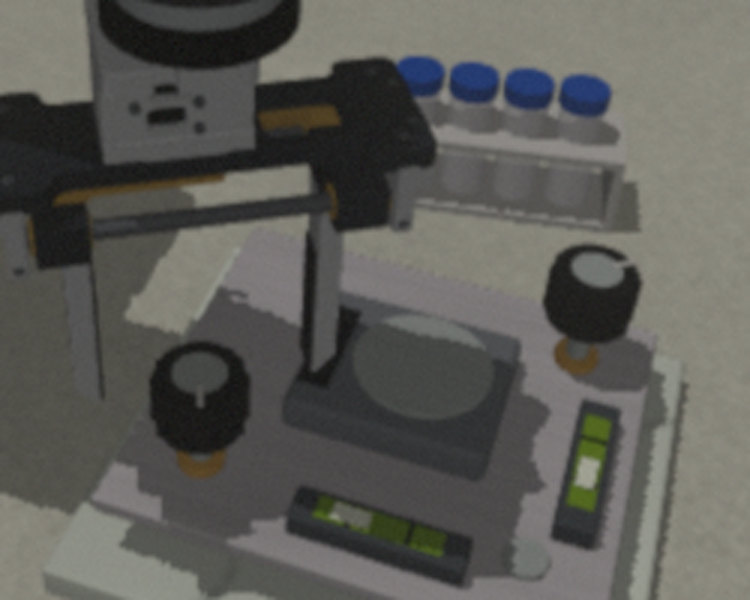

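View pics/top_d.png

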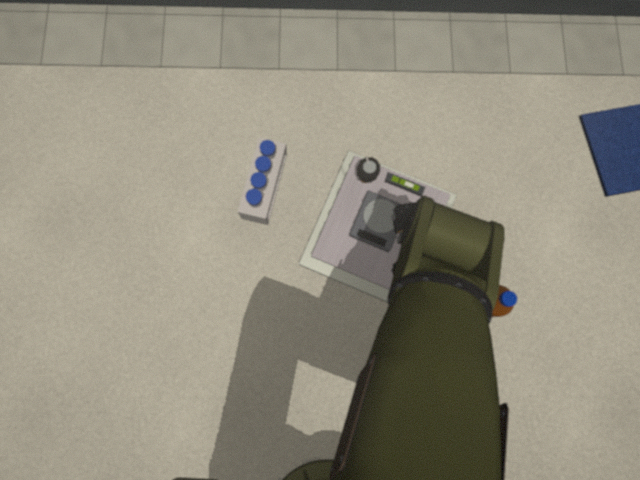

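```bash
python3 - <<'E'
from h import *
import pickle
S=pickle.load(open("side_a.pkl","rb"))
e=np.array([.1729,.5221,.178]);a=-.32+np.pi/2;j=np.array([np.cos(a),np.sin(a),0])
for dz in (0.03,0,-.008):
  for s in (-.053,0,.053): print(dz,s,proj(S,e+j*s+[0,0,dz])[0].round(1))
im=cv2.imread("pics/side0.png")[0:130,90:290];cv2.imwrite("pics/s0z.png",cv2.resize(im,None,fx=4,fy=4,interpolation=cv2.INTER_CUBIC))
e=np.array([.4938,-.1482,.0919]);a=-1.407+np.pi/2;j=np.array([np.cos(a),np.sin(a),0])
for dz in (0.03,0.02,.01,0,-.008):
  for s in (-.06,-.047,0,.047,.06): print(dz,s,proj(S,e+j*s+[0,0,dz])[0].round(1))
E
```

```text
0.03 -0.053 [150.1  88.8]
0.03 0 [162.4  82.1]
0.03 0.053 [173.8  75.8]
0 -0.053 [152.8 101.4]
0 0 [164.8  94.3]
0 0.053 [175.9  87.7]
-0.008 -0.053 [153.5 104.6]
-0.008 0 [165.4  97.4]
-0.008 0.053 [176.4  90.8]
0.03 -0.06 [252.8 307.6]
0.03 -0.047 [262.4 306.3]
0.03 0 [296.6 301.4]
0.03 0.047 [329.8 296.7]
0.03 0.06 [338.8 295.5]
0.02 -0.06 [253.3 312.8]
0.02 -0.047 [262.9 311.4]
0.02 0 [296.7 306.5]
0.02 0.047 [329.5 301.8]
0.02 0.06 [338.4 300.5]
0.01 -0.06 [253.8 317.8]
0.01 -0.047 [263.3 316.4]
0.01 0 [296.7 311.5]
0.01 0.047 [329.3 306.8]
0.01 0.06 [338.1 305.5]
0 -0.06 [254.3 322.7]
0 -0.047 [263.7 321.3]
0 0 [296.8 316.4]
0 0.047 [329.  311.7]
0 0.06 [337.8 310.4]
-0.008 -0.06 [254.7 326.6]
-0.008 -0.047 [264.  325.2]
-0.008 0 [296.9 320.3]
-0.008 0.047 [328.8 315.5]
-0.008 0.06 [337.5 314.2]
```

View pics/s0z.png

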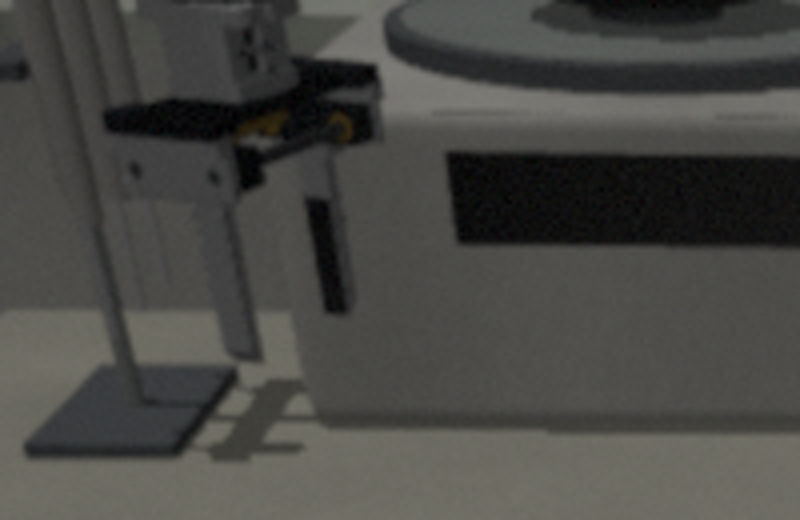

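play_rows --twist '[[0,0,0],[0,0,0],[0,0,0],[0,0,0],[0,0,0],[0,0,0]]' --travel '[[0,0,0],[0,0,0],[0,0,0],[0,0,0],[0,0,-0.1],[0,0,0]]' --grip '[-0.3,-0.3,-0.3,-0.3,-0.3,-0.3]'

```text
time_s: 5.2
ee_pos: [0.4934, -0.1488, 0.0855]
eef_rot: [-1.572, 0.001, -1.408]
force: [0.3, 0.4, 0.2]
grip_width: 0.0609
```

```bash
cat > look.py <<'E'
from h import *
import sys
t=sys.argv[1]; x0,x1,y0,y1=map(int,sys.argv[2:6])
o=ctrl.get_obs(); print(o["time_s"],o["ee_pos"],o["eef_rot"],o["force"],o["grip_width"],o["qpos"].round(2))
c=cam("side"); save(c,f"side_{t}.png"); print(proj(c,o["ee_pos"]))
cv2.imwrite(f"pics/side_{t}_z.png",cv2.resize(c["img"][y0:y1,x0:x1,::-1],None,fx=4,fy=4,interpolation=cv2.INTER_CUBIC))
E
python3 look.py e 230 430 240 390
```

```text
5.2 [ 0.49336377 -0.14880717  0.08549399] [-1.57169777e+00  5.10448928e-04 -1.40840551e+00] [0.33647377 0.36259661 0.19049903] 0.06093809639969607 [-0.36  0.32  1.72 -0.    1.1  -0.53]
[[296.54337464 319.84582011]]
```

View pics/side_e_z.png

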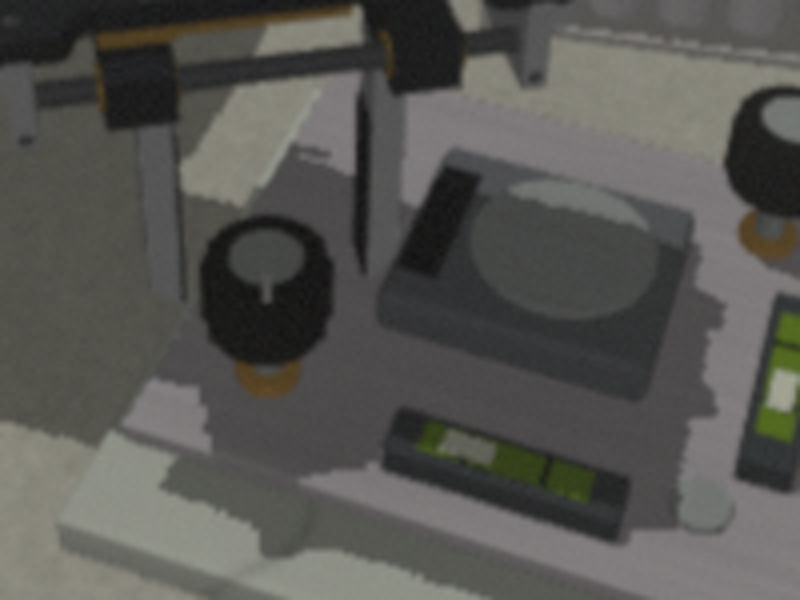

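play_rows --twist '[[0,0,0],[0,0,0],[0,0,0],[0,0,0]]' --travel '[[0,0,0],[0,0,0],[0,0,0],[0,0,0]]' --grip '[0.2,0.2,0.2,0.2]' --force 10

```text
time_s: 5.65
ee_pos: [0.4922, -0.1491, 0.0861]
eef_rot: [-1.574, 0.001, -1.408]
force: [-10.9, -1.5, 5.2]
grip_width: 0.0433
```

```bash
python3 look.py f 230 430 240 390
```

```text
5.65 [ 0.49221205 -0.14911783  0.08610815] [-1.57441002e+00  5.17249848e-04 -1.40827199e+00] [-10.90543537  -1.50853361   5.2023212 ] 0.043269389119597663 [-0.36  0.32  1.72 -0.    1.1  -0.53]
[[295.73201328 319.73594765]]
```

View pics/side_f_z.png

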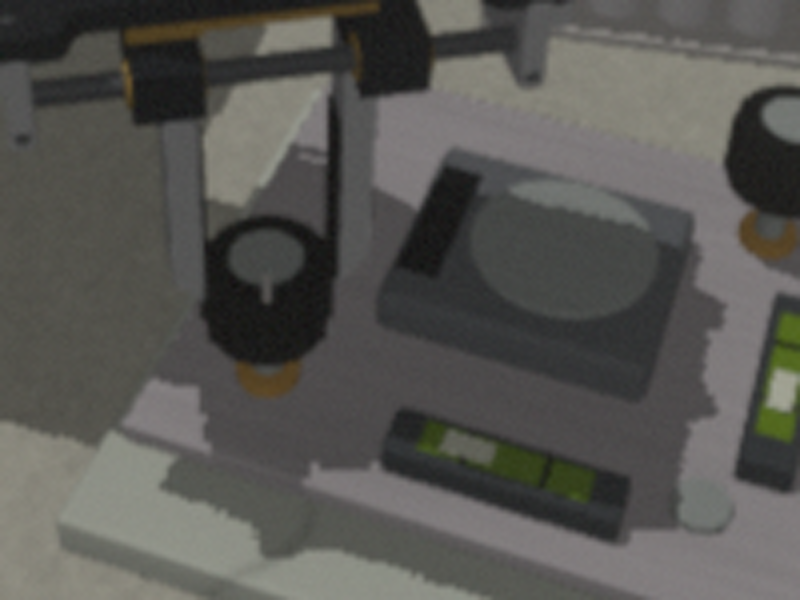

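play_rows --twist '[[0,0,0],[0,0,0],[0,0,0]]' --travel '[[-0.03,0,0],[0,0,0],[0,0,0]]' --grip '[0.4,0.4,0.4]' --force 30

```text
time_s: 6.0
ee_pos: [0.4921, -0.1491, 0.0862]
eef_rot: [-1.571, -0.0, -1.408]
force: [-0.9, -3.6, -1.1]
grip_width: 0.0427
```

play_rows --twist '[[0,0,0.06],[0,0,0.08],[0,0,0.08],[0,0,0.08],[0,0,0.06],[0,0,0],[0,0,0]]' --travel '[[0,0,0],[0,0,0],[0,0,0],[0,0,0],[0,0,0],[0,0,0],[0,0,0]]' --grip '[0.4,0.4,0.4,0.4,0.4,0.4,0.4]'

```text
time_s: 6.7
ee_pos: [0.4928, -0.1488, 0.0863]
eef_rot: [-1.57, -0.001, -0.845]
force: [5.6, -0.5, -4.4]
grip_width: 0.0428
```

```bash
python3 bub.py g side A; python3 look.py g 230 430 240 390
```

```text
side A no pale 355 364
6.75 [ 0.4927732  -0.1487691   0.08622791] [-1.56992706e+00 -8.09759878e-04 -8.45349881e-01] [ 4.78506213 -0.21556451 -5.79222955] 0.0423499400496966 [-0.36  0.32  1.72  0.    1.1  -1.09]
[[296.12331602 319.48411847]]
```

View pics/side_g_z.png

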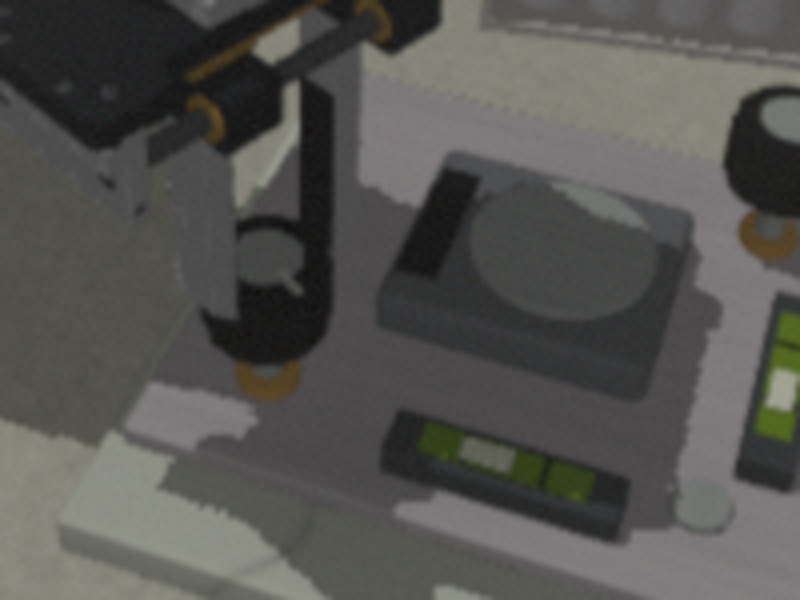

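View pics/rect_g.png

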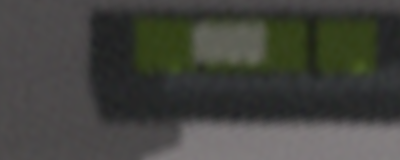

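play_rows --twist '[[0,0,0.06],[0,0,0.08],[0,0,0.08],[0,0,0.08],[0,0,0.04],[0,0,0],[0,0,0]]' --travel '[[0,0,0],[0,0,0],[0,0,0],[0,0,0],[0,0,0],[0,0,0],[0,0,0]]' --grip '[0.4,0.4,0.4,0.4,0.4,0.4,0.4]'

```text
time_s: 7.5
ee_pos: [0.4932, -0.1481, 0.0862]
eef_rot: [-1.569, -0.002, -0.311]
force: [8.0, 4.5, -5.3]
grip_width: 0.0424
```

```bash
sed -i 's/green=(G-B>40)/k=G.max()\/200; green=(G-B>.25*G)\&(G>50)/; s/(G>95)/(G>65)/' bub.py; python3 bub.py h side A; python3 look.py h 230 430 240 390
```

```text
side A window mm -16.0 43.75 bubble 4.25 22.5 rel centre mm -0.5 mid row 50.0
7.55 [ 0.49317883 -0.148142    0.08622691] [-1.5693009  -0.00167745 -0.31121303] [ 8.21470718  5.26281238 -5.99165879] 0.042847460812494936 [-0.36  0.32  1.72  0.    1.1  -1.62]
[[296.40417785 319.14602842]]
```

View pics/side_h_z.png

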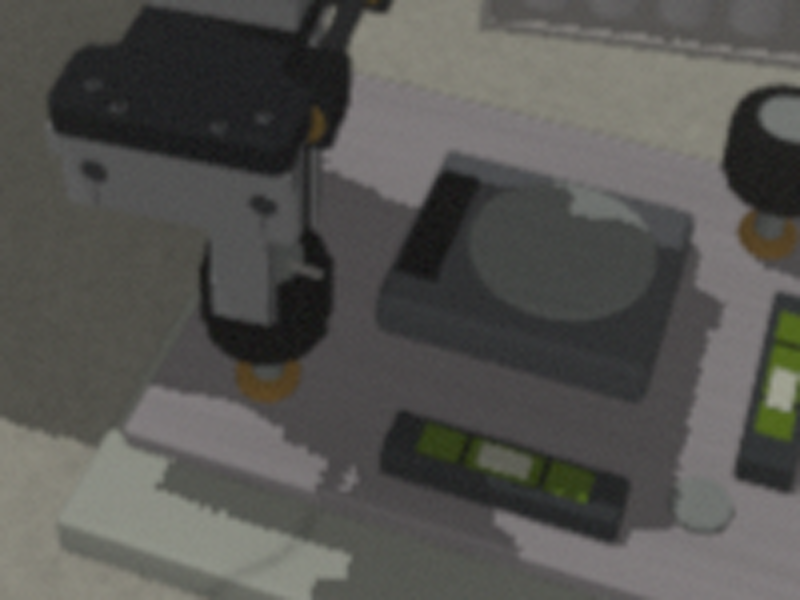

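View pics/rect_h.png

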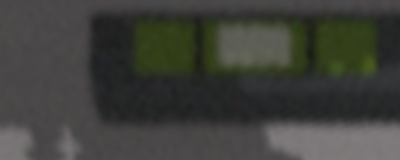

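play_rows --twist '[[0,0,0],[0,0,0],[0,0,0],[0,0,0],[0,0,0],[0,0,0],[0,0,0],[0,0,0],[0,0,0],[0,0,0]]' --travel '[[0,0,0],[0,0,0],[0,0,0],[0,0,0],[0,0,0.3],[0,0,0.35],[0,0,0.35],[0,0,0.35],[0,0,0.2],[0,0,0]]' --grip '[-0.3,-0.3,-0.3,-0.3,-0.3,-0.3,-0.3,-0.3,-0.3,-0.3]'

```text
time_s: 8.6
ee_pos: [0.4927, -0.1491, 0.1648]
eef_rot: [-1.571, -0.002, -0.309]
force: [0.1, 0.2, -0.7]
grip_width: 0.0614
```

play_rows --twist '[[0,0,0],[0,0,0],[0,0,0],[0,0,0],[0,0,0],[0,0,0],[0,0,0],[0,0,0],[0,0,0],[0,0,0]]' --travel '[[0.4,0.13,0],[0.5,0.17,0],[0.6,0.2,0],[0.6,0.2,0],[0.6,0.2,0],[0.6,0.2,0],[0.5,0.17,0],[0.27,0.08,0],[0,0,0],[0,0,0]]' --grip '[-0.3,-0.3,-0.3,-0.3,-0.3,-0.3,-0.3,-0.3,-0.3,-0.3]'

```text
time_s: 9.6
ee_pos: [0.6951, -0.0815, 0.1625]
eef_rot: [-1.571, 0.002, -0.309]
force: [-0.7, 0.0, 0.1]
grip_width: 0.0611
```

```bash
python3 bub.py i side AB; python3 look.py i 260 460 180 330
```

```text
side A window mm -17.0 44.25 bubble 4.5 22.5 rel centre mm -0.12 mid row 49.0
side B window mm -43.75 17.75 bubble -30.0 -11.25 rel centre mm -7.62 mid row 50.0
9.65 [ 0.69498757 -0.081706    0.16308977] [-1.57102060e+00  9.97195480e-04 -3.09156417e-01] [-0.80907088 -0.03701353  0.72244244] 0.06138998265004407 [-0.17  0.66  1.03 -0.    1.45 -1.43]
[[432.91466623 245.90999111]]
```

View pics/side_i.png

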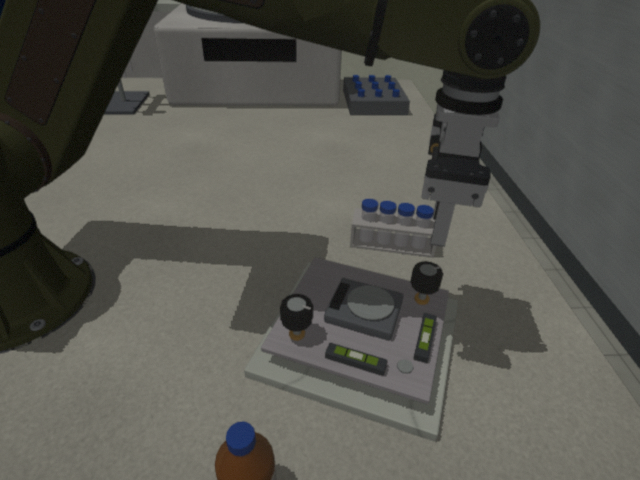

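```bash
python3 - <<'E'
from h import *
import pickle
S=pickle.load(open("side_a.pkl","rb"))
e=np.array([.695,-.0817,.163]);j=np.array([.306,.952,0]);w=np.array([.952,-.306,0])
for dz in (.025,-.008):
  for s in (-.031,-.043):
    for q in (-.008,.008): print(dz,s,q,proj(S,e+j*s+w*q+[0,0,dz])[0].round(1))
E
```

```text
0.025 -0.031 -0.008 [429.1 244.1]
0.025 -0.031 0.008 [440.9 246.1]
0.025 -0.043 -0.008 [428.6 249.3]
0.025 -0.043 0.008 [440.5 251.3]
-0.008 -0.031 -0.008 [425.1 262.3]
-0.008 -0.031 0.008 [436.5 264.3]
-0.008 -0.043 -0.008 [424.5 267.6]
-0.008 -0.043 0.008 [436.1 269.7]
```

View pics/side_i_z.png

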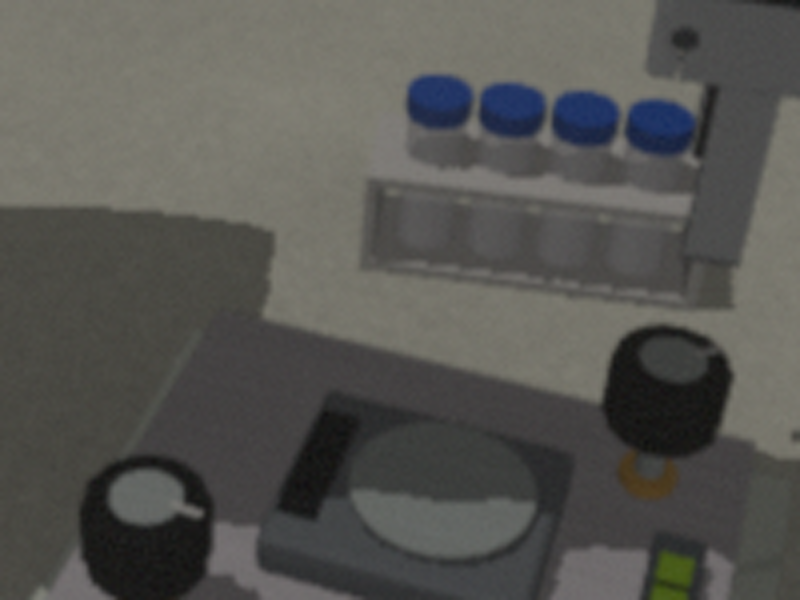

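play_rows --twist '[[0,0,0],[0,0,0],[0,0,0],[0,0,0],[0,0,0],[0,0,0],[0,0,0],[0,0,0]]' --travel '[[-0.02,0,-0.2],[0,0,-0.3],[0,0,-0.35],[0,0,-0.35],[0,0,-0.2],[0,0,-0.14],[0,0,0],[0,0,0]]' --grip '[-0.3,-0.3,-0.3,-0.3,-0.3,-0.3,-0.3,-0.3]'

```text
time_s: 10.5
ee_pos: [0.6949, -0.0814, 0.0873]
eef_rot: [-1.571, -0.001, -0.309]
force: [0.6, -1.0, 0.1]
grip_width: 0.061
```

```bash
python3 look.py j 320 500 200 350
```

```text
10.5 [ 0.69494737 -0.08144818  0.08729583] [-1.57068843e+00 -8.04136505e-04 -3.08831437e-01] [ 0.57899479 -1.04280805  0.08290393] 0.06097975349036155 [-0.17  0.71  1.12 -0.    1.3  -1.43]
[[424.26487638 283.60006016]]
```

View pics/side_j_z.png

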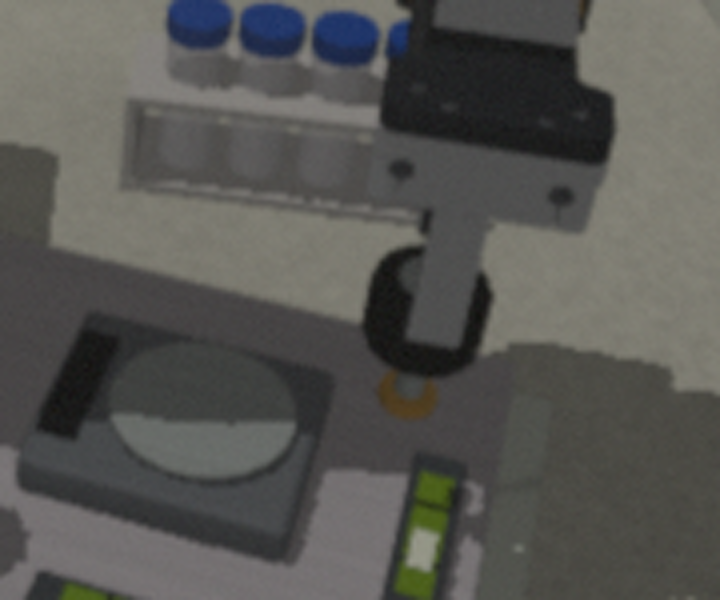

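play_rows --twist '[[0,0,0],[0,0,0],[0,0,0],[0,0,0]]' --travel '[[0,0,0],[0,0,0],[0,0,0],[0,0,0]]' --grip '[0.2,0.2,0.2,0.2]' --force 10

```text
time_s: 10.95
ee_pos: [0.6949, -0.0813, 0.0871]
eef_rot: [-1.571, -0.001, -0.309]
force: [0.3, 0.7, 1.4]
grip_width: 0.0431
```

play_rows --twist '[[0,0,0],[0,0,0],[0,0,-0.06],[0,0,-0.08],[0,0,-0.08],[0,0,-0.08],[0,0,-0.06],[0,0,-0.04],[0,0,0],[0,0,0]]' --travel '[[0,0,0],[0,0,0],[0,0,0],[0,0,0],[0,0,0],[0,0,0],[0,0,0],[0,0,0],[0,0,0],[0,0,0]]' --grip '[0.4,0.4,0.4,0.4,0.4,0.4,0.4,0.4,0.4,0.4]' --force 30

```text
time_s: 11.95
ee_pos: [0.6946, -0.0818, 0.087]
eef_rot: [-1.571, -0.0, -0.935]
force: [-3.5, -2.2, 5.1]
grip_width: 0.0421
```

```bash
python3 bub.py k side AB; python3 look.py k 320 500 200 350
```

```text
side A window mm -16.75 44.25 bubble 4.25 22.5 rel centre mm -0.38 mid row 49.0
side B window mm -43.75 17.0 bubble -22.5 -3.5 rel centre mm 0.38 mid row 49.0
12.0 [ 0.69458738 -0.08177506  0.08697025] [-1.57124743e+00 -2.94125676e-04 -9.35465677e-01] [-4.31975376 -3.13318246  5.30120098] 0.042570181421149385 [-0.17  0.71  1.12 -0.    1.3  -0.8 ]
[[424.05627903 283.89907769]]
```

View pics/rect_k.png

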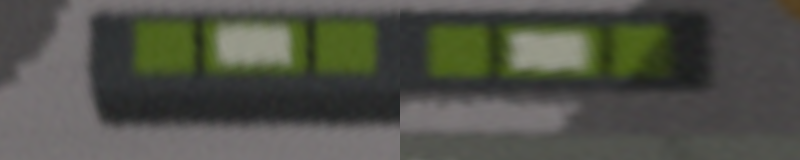

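View pics/side_k_z.png

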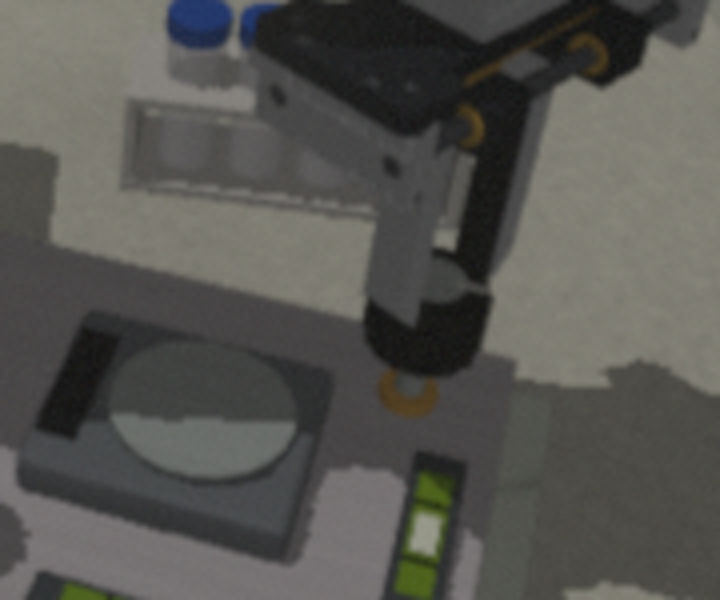

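Both bubbles are centred, so I'll release the knob and lift clear.

play_rows --twist '[[0,0,0],[0,0,0],[0,0,0],[0,0,0],[0,0,0],[0,0,0],[0,0,0],[0,0,0],[0,0,0],[0,0,0],[0,0,0]]' --travel '[[0,0,0],[0,0,0],[0,0,0],[0,0,0],[0,0,0.3],[0,0,0.35],[0,0,0.35],[0,0,0.35],[0,0,0.3],[0,0,0],[0,0,0]]' --grip '[-0.3,-0.3,-0.3,-0.3,-0.3,-0.3,-0.3,-0.3,-0.3,-0.3,-0.3]'

```text
time_s: 13.15
ee_pos: [0.6947, -0.0814, 0.1691]
eef_rot: [-1.571, -0.0, -0.937]
force: [0.1, -0.7, -0.8]
grip_width: 0.061
```

```bash
python3 bub.py l side AB; python3 look.py l 260 460 210 360; python3 - <<'E'
from h import *
for n in ("side","top"):
    c=cam(n)
    for nm,z in [("rack_center",.047),("bottle_center",.065)]:
        for d in ctrl.boxes_of(nm,c)[:2]: print(n,nm,np.round(d["point"],1),round(d["confidence"],2),np.round(onplane(c,d["point"],z),4))
E
```

```text
side A window mm -17.0 44.25 bubble 4.25 22.5 rel centre mm -0.25 mid row 49.0
side B window mm -43.75 18.5 bubble -22.5 -3.25 rel centre mm -0.25 mid row 50.0
13.2 [ 0.69441971 -0.08132392  0.16841527] [-1.57156029e+00  8.34868460e-04 -9.37076108e-01] [ 1.3372502  -0.14477556 -0.35655498] 0.061029115776199516 [-0.17  0.66  1.03  0.    1.46 -0.8 ]
[[433.11433231 242.89615714]]
side rack_center [391.  230.4] 0.67 [0.6834 0.1158 0.047 ]
side bottle_center [243.8 456.9] 0.64 [ 0.4328 -0.3303  0.065 ]
top rack_center [265.6 179.8] 0.58 [0.6888 0.1302 0.047 ]
top bottle_center [491.2 304.1] 0.88 [ 0.4267 -0.3283  0.065 ]
```

View pics/side_l.png

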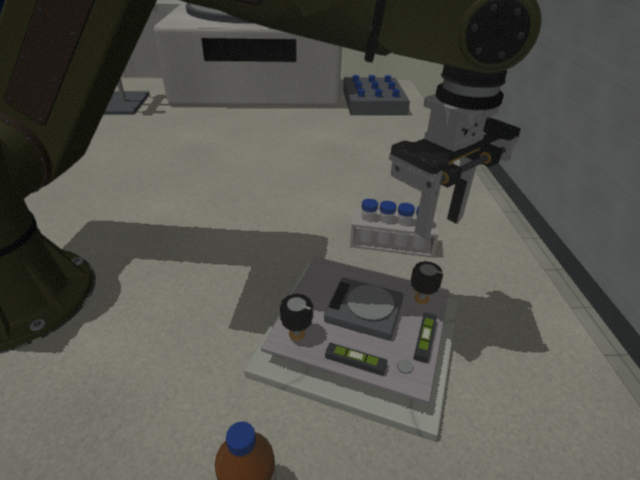

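View pics/rect_l.png

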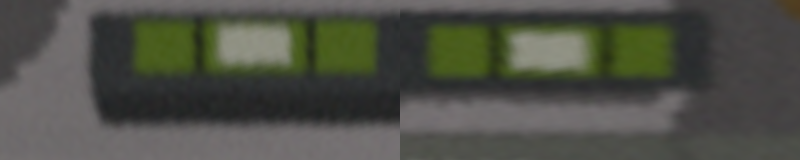

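The side picture shows bubble A at about (356, 355) and bubble B at about (425, 334). Each lies between its two lines. The gripper is clear of both knobs, and the rack and bottle haven't moved.

```bash
python3 -c "
from station import ctrl
print(ctrl.hand_in())"
```

```text
the job is handed in; nothing more can be done
None
```

Both bubbles now lie between their lines, and I handed the job in at about 13 s of the 48 s allowed. I turned screw A about 1.1 rad anticlockwise, let go, then turned screw B about 0.63 rad clockwise, let go and lifted clear.

- **Bubbles:** after release, the side camera puts A about 0.25 mm and B about 0.25 mm from the middle; the limit is 4 mm. I did not measure them in the top view at the end, because the arm blocked part of that view earlier.
- **Contact:** the gripper is open and well above the knobs. The highest wrist force I read was about 12 N, against the 120 N limit.
- **Rack and bottle:** the arm never went near either. Nearly all the position readings agree with the start to within a few mm. The exception is the rack in the side view: its first reading landed on the platform, and its last is about 17 mm off the top view. The rack was partly hidden behind the gripper there, and it looks unmoved in the pictures.

**One disagreement:** in the side camera the fingertips looked about 25–30 mm higher than the stated tool geometry, and I did not find out why. I gripped at a height that worked either way, and both knobs turned by the expected amount without slipping.

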